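Park the map box behind the socket post

TASK

Push the long cardboard map box across the desk into the white bay with your fingertips: angle one end in behind the raised socket post, then swing the other end in until the whole box lies fully home, flat along the bay's back wall. Only push it: never lift it off the desk or tip it, and leave the other things on the desk where they are. Finish with the hand clear of everything.

Things in the scene. Friction and masses are not known exactly. Their poses are not given: they have to be found in the camera images.
- mapbox: the long cardboard map box lying flat on the desk: 300 mm long, 45 mm wide, 45 mm tall, white caps at both ends (flush with its faces), 0.2 to 0.4 kg, it slides under a push of 1 to 5 N. Origin at the centre of its underside; its y axis runs along its length, x across its width, z up. Alike end for end.
- end_a (a point): centre of the map box's end face at its +y end (150 mm from the middle, 22.5 mm above the underside)
- end_b (a point): centre of the map box's end face at its -y end (150 mm from the middle, 22.5 mm above the underside)
- bay: low white three-sided bay fixed to the desk, open above and towards the robot, no floor or lip. Origin at desk level, middle of the back wall's inner face; x points through that wall away from the opening, y along it, z up. Inside length 390 mm (side walls' inner faces at y = +-195 mm); side walls 15 mm thick, reaching out to x = -130 mm. Walls 60 mm tall. Compartments behind the back wall.
- post: raised pop-up socket post: fixed aluminium cylinder 40 mm across, 80 mm tall, origin on its axis at desk level. It stands in the bay's mouth, axis about 120 mm out from the back wall and 105 mm to either side of the middle; the opening from it to the farther side wall (270 to 290 mm) is shorter than the box. A second post, mirrored, is lowered flush and hinders nothing.
- mug: bystander, to be left alone: white mug, 80 mm across, 90 mm tall, with a handle. Origin at the centre of its underside.
- tumbler: bystander, to be left alone: glass tumbler, 68 mm across, 100 mm tall. Origin at the centre of its underside.
- tea_jar: bystander, to be left alone: green glass jar with a steel cap, 70 mm across, 110 mm tall. Origin at the centre of its underside.
- pen_cup: bystander, to be left alone: black pen cup, 72 mm across, 95 mm tall, with pens to 150 mm. Origin at the centre of its underside.
- stapler: bystander, to be left alone: stapler lying on the desk, 130 mm long, 35 mm wide, 58 mm tall. Origin at the centre of its underside.
- note_pad: bystander, to be left alone: pad of notes 76 x 76 mm, 22 mm thick. Origin at the centre of its underside.
- tape_roll: bystander, to be left alone: roll of tape lying flat, 70 mm across, 20 mm tall. Origin at the centre of its underside.
Things that resemble listed ones, but are neither listed nor needed, are in the scene too. What is shaped like the post but blue, red or yellow is not meant.

How it is judged (in metres and radians):
On the way:
1. one end of the box has come in behind the post while the box still stands at an angle (over 0.08 rad) to the back wall (angle between the y axis of mapbox and the y axis of bay, either way round above 0.08 rad and ((x of end_a in the frame of bay above -0.095 m and horizontal distance between end_a and post below 0.12 m and (y of end_a in the frame of bay above 0.1 m or y of end_a in the frame of bay below -0.1 m)) or (x of end_b in the frame of bay above -0.095 m and horizontal distance between end_b and post below 0.12 m and (y of end_b in the frame of bay above 0.1 m or y of end_b in the frame of bay below -0.1 m)))), for 0.05 s.
At the end, for the whole second after the job is handed in: The map box lies flat and at rest on the desk inside the bay, behind the post and between the side walls, both of its ends within 10 mm of touching the back wall (the centre of each end face less than 32.5 mm from it) (x of end_a in the frame of bay between -0.0325 and -0.015 m and x of end_b in the frame of bay between -0.0325 and -0.015 m and y of mapbox in the frame of bay between -0.06 and 0.06 m and height (world z) of mapbox below 0.005 m and angle between mapbox's own z axis and vertical below 0.05 rad and linear speed of mapbox below 0.01 m/s).
It fails at once if the map box is lifted off the desk (over 10 mm) or tipped (over 0.15 rad) (height (world z) of mapbox above 0.01 m or angle between mapbox's own z axis and vertical above 0.15 rad).
It fails at once if a bystander is moved by more than 30 mm (distance of any of mug, tumbler, tea_jar, pen_cup, stapler, note_pad, tape_roll from where it was at the start of the episode above 0.03 m).
It also fails if it takes over 61 s, if anything falls off the work surface, if the arm or the gripper's body presses on something with over 40 N, if the wrist force passes 120 N, or if a joint passes its speed limit or range.

ROBOT

A 6-joint arm with a two-finger parallel gripper is mounted at the origin on the work surface. World frame = base frame: x ahead of the robot, y to its left, z up, the work surface at z = 0. Lengths are in m, angles in degrees, forces in N, time in s.
With the tool pointing down it reaches from about 0.375 to 0.75 m from the base axis. Payload 9 kg.
Tool frame: the origin (TCP) lies where the fingers leave the gripper's body, on its centre line; the fingertips stand 73 mm ahead of it and the grasp point (between the pads) lies 54 mm ahead of it (robot.tip_reach is the distance from the TCP to the fingertips, in m); z points along the fingers, y is the line along which they close (so a half turn about z gives the same grasp; the last joint's range is limited). The gripper opens to 85 mm and grips with 20 to 120 N. Pads are 22 mm wide; open, the fingers measure 114 mm over their backs; the gripper's body (76 mm by 85 mm) begins 54 mm behind the grasp point. The pads swing forward as they close: fully open they stand 13 mm farther back than shut.
Start: joints at [60.636, 5.964, 5.575, 89.605, 0, 77.527], TCP at [0.174, 0.574, 0.304] pointing down, gripper open.
Joint ranges: [-171.21, 171.21], [-48.23, 106.86], [-62.78, 66.21], [-105.2, 120.99], [-86.42, 89.51], [-180, 180]. Speed limits (degrees/s): [127.2, 127.2, 147.25, 180, 180, 180].

INTERFACE

Orientations are given as [roll, pitch, yaw] about the fixed x, y, z axes, in that order (R = Rz(yaw) Ry(pitch) Rx(roll)).
In Python, from plant import robot gives the robot as it stands. Calls block until the motion is done:
- robot.move_pose(position, orientation): joint-space move of the TCP to a pose.
- robot.line_to(position, vel=0.15, rotation=None, guard=None): straight line of the TCP; rotation=None keeps the orientation; vel is the mean speed in m/s. With guard (N) it stops when the force on the tool has changed by that much, and returns True; else False.
- robot.goto_joints(angles): joint-space move.
- robot.set_gripper(opening): finger opening in m; the grip force is fixed at half the most; returns when the fingers have stopped.
- robot.pause(seconds).
- robot.ik(position, orientation): joint angles nearest the present ones, or None.
- robot.observe(): the state.
- robot.grab_frame(name): name is "side" or "top"; returns the picture (384x512x3 uint8, blue, green, red); there is no depth.
- robot.get_calibration(name): a dict with "vertical_fov" (degrees; the focal length in pixels is half the picture's height over the tangent of half this angle, whatever the lens; pixels are square), "cx", "cy" (the principal point, pixels), "rvec" (rotation vector, rad) and "tvec" (3), from world to camera coordinates, as OpenCV has them. Camera axes: x right, y down, z forward; pixel columns grow to the right and rows downward; lengths in m; the calibration is good to about 2 mm. A picture is of the moment at which its call begins. get_calibration takes no time and is no camera call.
A pose or a line that the arm cannot do raises robot.IKError and nothing moves.
- robot.job_done(): hands the job in; it is judged then, once.
The state is a dict: "time": time; "q": joint angles; "qvel": joint speeds; "joint_torque": joint torques, N m; "tool_pos": TCP position; "tcp_rot": TCP orientation; "ft_force": force on the tool from outside, world axes, zero at the start; "torque": the same for the moment, N m; "gripper_width": finger opening in m; "gripper_force": force on a finger pad.
Only numpy, scipy, OpenCV 4.12 (cv2) and the standard library are available. Lean on these libraries where they do the work, as an engineer would, in place of code of your own. Each camera call takes 0.05 s, during which the arm holds its last target. There are 200 camera calls.

## Working session

There is one attempt and no reset: what is moved stays moved. The work goes in short steps, each a Python script; the robot and the scene stay as the last script left them, time stands still between calls to the robot, and variables do not carry over. Pictures are saved under pics/ and viewed, at most 10 in all, crops included, and the job is handed in when it is done.

```bash
mkdir -p pics; ls
python3 - <<'E'
from plant import robot
import cv2
for n in("top","side"):
    cv2.imwrite(f"pics/{n}0.png",robot.grab_frame(n)); print(n,robot.get_calibration(n))
print(robot.observe()["time"],robot.observe()["tcp_rot"],robot.tip_reach)
E
```

```text
pics
top {'vertical_fov': 55.335777630884195, 'cx': 253.1846462739176, 'cy': 197.44726593807508, 'rvec': array([ 2.20448463, -2.16155796,  0.09039042]), 'tvec': array([-0.02549836,  0.54098327,  1.21455575])}
side {'vertical_fov': 51.19712547832432, 'cx': 255.49436750390524, 'cy': 184.19889658484692, 'rvec': array([ 2.36407784, -0.58588169,  0.23808899]), 'tvec': array([-0.47709009,  0.20832461,  1.0958288 ])}
0.1 [-1.79935459e+02 -1.38190251e-02  1.63108710e+02] 0.0726
```

View pics/top0.png

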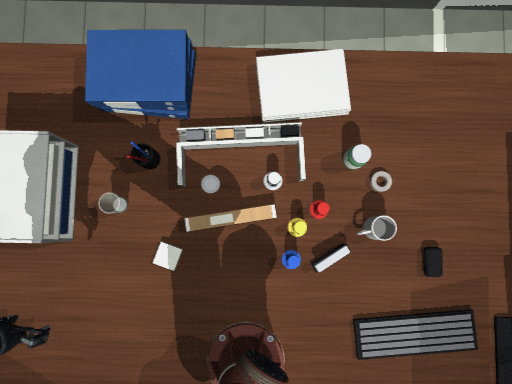

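View pics/side0.png

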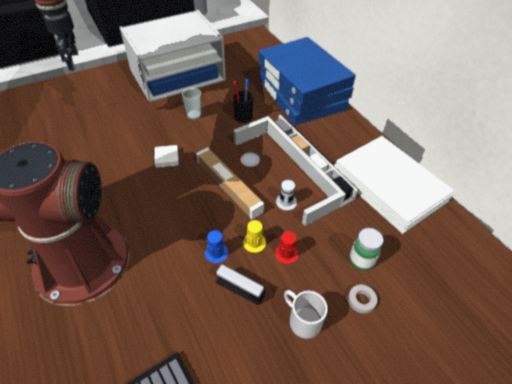

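Top view: base at (247,355), bay with back wall near row 145 and sides at columns 180/303. The post is at (273,180), the box runs from (187,225) to (275,212), and the decoys are yellow, red and blue. Next I'll zoom in to measure.

```bash
cat > h.py <<'E'
import numpy as np, cv2
from plant import robot
def cam(n):
    c=robot.get_calibration(n); f=192/np.tan(np.radians(c["vertical_fov"]/2))
    return np.array([[f,0,c["cx"]],[0,f,c["cy"]],[0,0,1]]),c["rvec"],c["tvec"]
def ray(n,uv,z):
    K,r,t=cam(n); R=cv2.Rodrigues(r)[0]
    uv=np.atleast_2d(np.asarray(uv,float)); d=(np.linalg.inv(K)@np.c_[uv,np.ones(len(uv))].T).T@R
    o=-R.T@t; return (o+d*((z-o[2])/d[:,2])[:,None])[:,:2]
def proj(n,p):
    K,r,t=cam(n); return cv2.projectPoints(np.float64(p).reshape(-1,1,3),r,t,K,None)[0][:,0]
E
python3 - <<'E'
from h import *
im=cv2.imread("pics/top0.png")
cv2.imwrite("pics/c0.png",cv2.resize(im[115:265,165:365],None,fx=4,fy=4,interpolation=cv2.INTER_CUBIC))
im=cv2.imread("pics/side0.png")
cv2.imwrite("pics/c1.png",cv2.resize(im[100:250,180:380],None,fx=4,fy=4,interpolation=cv2.INTER_CUBIC))
for n in("top","side"): 
    K,r,t=cam(n); print(-cv2.Rodrigues(r)[0].T@t)
E
```

```text
[ 0.44408698 -0.01087679  1.25344612]
[ 0.14296254 -0.71814254  0.96730959]
```

View pics/c0.png

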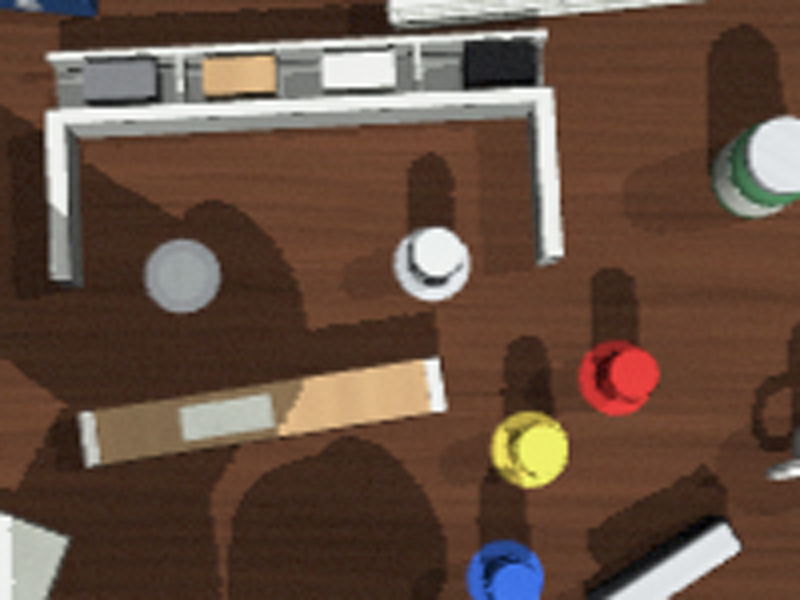

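View pics/c1.png

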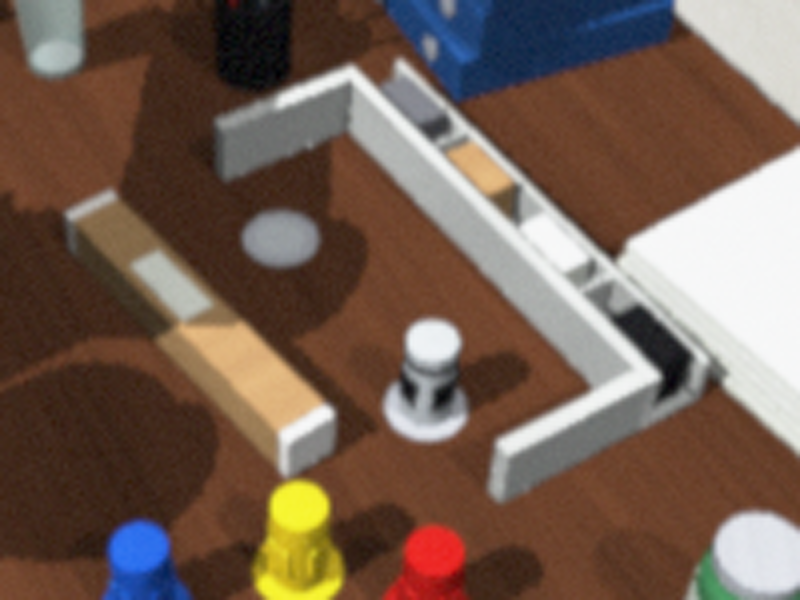

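The crops give the box top corners at (80,412), (90,466), (436,359) and (446,410). The back wall's inner top edge runs (68,123)–(535,103), and the post top is centred at (438,251).

```bash
cat >> h.py <<'E'
def C(p,ox=165,oy=115): return (np.atleast_2d(np.float64(p))+.5)/4-.5+[ox,oy]
E
python3 - <<'E'
from h import *
np.set_printoptions(precision=4,suppress=True)
b=ray("top",C([(80,412),(90,466),(446,410),(436,359)]),.045)
print("box",b,b.mean(0),[np.linalg.norm(b[i]-b[(i+1)%4]) for i in range(4)])
print("boxside corners near end TL,TR,BR,",ray("side",C([(66,214),(115,192),(334,408),(280,434)],180,100),.045))
print("wall top",ray("top",C([(68,123),(535,103)]),.06)); print("wall bot",ray("top",C([(80,136),(530,121)]),.0))
print("side walls bot",ray("top",C([(80,285),(541,264)]),.0), "tops",ray("top",C([(74,278),(540,258)]),.06))
print("side-view wall top",ray("side",C([(350,80),(635,375)],180,100),.06),"tip tops",ray("side",C([(216,125),(283,98),(495,443)],180,100),.06))
print("post",ray("top",C([(438,251)]),.08),ray("side",C([(433,341)],180,100),.08),ray("top",C([(432,263)]),0))
print("yellow,red",ray("top",C([(544,449),(633,374)]),.08),ray("top",C([(530,449),(619,378)]),0))
E
```

```text
box [[ 0.4684  0.2096]
 [ 0.4243  0.1999]
 [ 0.4759 -0.0917]
 [ 0.5179 -0.0828]] [0.4716 0.0588] [np.float64(0.04514874996952954), np.float64(0.2961403229627352), np.float64(0.042869629483799424), np.float64(0.2965955601014054)]
boxside corners near end TL,TR,BR, [[ 0.4261  0.1989]
 [ 0.4721  0.2045]
 [ 0.5226 -0.0809]
 [ 0.4761 -0.084 ]]
wall top [[ 0.7061  0.225 ]
 [ 0.7309 -0.1607]]
wall bot [[ 0.7081  0.226 ]
 [ 0.7293 -0.164 ]]
side walls bot [[ 0.5783  0.2216]
 [ 0.6044 -0.1748]] tops [[ 0.5775  0.2156]
 [ 0.6017 -0.166 ]]
side-view wall top [[ 0.7068  0.2253]
 [ 0.7294 -0.1669]] tip tops [[ 0.5763  0.2257]
 [ 0.6433  0.2308]
 [ 0.6029 -0.1724]]
post [[ 0.6031 -0.081 ]] [[ 0.6034 -0.0834]] [[ 0.6034 -0.0808]]
yellow,red [[ 0.4454 -0.1681]
 [ 0.5068 -0.239 ]] [[ 0.4453 -0.1669]
 [ 0.5074 -0.2426]]
```

```bash
cat >> h.py <<'E'
np.set_printoptions(precision=4,suppress=True)
BO=np.array([.7184,.031]); PSI=np.radians(3.33)
Rb=np.array([[np.cos(PSI),-np.sin(PSI)],[np.sin(PSI),np.cos(PSI)]])
b2w=lambda p: BO+Rb@np.asarray(p,float)
w2b=lambda p: (np.atleast_2d(p)-BO)@Rb
def nd(th): th=np.radians(th); return np.array([np.cos(th),np.sin(th)]),np.array([-np.sin(th),np.cos(th)])
def rot(th):      # tool down, tool x along +-n(th), bay frame
    y=th+3.33; q=robot.observe()["q"]; best=None
    for k in (0,180):
        o=[180,0,(y+k+180)%360-180]; j=robot.ik([.5,.1,.2],o)
        if j is not None and (best is None or abs(j[5]-q[5])<best[0]): best=(abs(j[5]-q[5]),o)
    return best[1]
def P(p,z): return [*b2w(p),z]
def approach(p,th,ztcp,zhi=.2):
    o=rot(th); robot.move_pose(P(p,zhi),o); robot.line_to(P(p,ztcp),vel=.2)
def up(zhi=.2):
    t=robot.observe()["tool_pos"]; robot.line_to([t[0],t[1],zhi],vel=.25)
def st(): s=robot.observe(); print("t",round(s["time"],2),"tool bay",w2b(s["tool_pos"][:2]),"f",s["ft_force"])
def mask(im):  # cardboard, lit or shaded, found by hue/ratio
    f=im.astype(float)+1; return f
E
python3 - <<'E'
from h import *
im=cv2.imread("pics/top0.png"); h=cv2.cvtColor(im,cv2.COLOR_BGR2HSV)
for u,v in[(195,224),(204,222),(220,219),(235,217),(255,215),(230,240),(290,150),(200,205),(215,165),(187,226)]: print((u,v),im[v,u],h[v,u])
robot.set_gripper(0.0)
n,d=nd(6.5); c=np.array([-.2448,.042])
approach(c+.125*d+(.0225+.011+.015)*n,6.5,.085)
st()
n2,_=nd(18)
robot.line_to(P(c+.125*d+.0485*n-.095*n2,.085),vel=.05)
st()
s=robot.observe()["tool_pos"]; robot.line_to([*(np.array(s[:2])+Rb@n2*.02),s[2]]); up(.3)
robot.move_pose([.2,.5,.3],rot(18)); st()
cv2.imwrite("pics/top1.png",robot.grab_frame("top")); cv2.imwrite("pics/side1.png",robot.grab_frame("side"))
im=cv2.imread("pics/top1.png"); 
cv2.imwrite("pics/c2.png",cv2.resize(im[115:265,165:365],None,fx=4,fy=4,interpolation=cv2.INTER_CUBIC))
E
```

```text
(195, 224) [ 78 108 131] [ 17 103 131]
(204, 222) [ 79 108 131] [ 17 101 131]
(220, 219) [182 192 188] [ 42  13 192]
(235, 217) [ 81 110 136] [ 16 103 136]
(255, 215) [133 181 219] [ 17 100 219]
(230, 240) [24 37 58] [ 11 149  58]
(290, 150) [41 59 92] [ 11 141  92]
(200, 205) [22 37 62] [ 11 165  62]
(215, 165) [42 59 93] [ 10 140  93]
(187, 226) [188 195 193] [ 39   9 195]
t 3.45 tool bay [[-0.2102  0.172 ]] f [-0.4646  0.4337 -0.0836]
t 5.5 tool bay [[-0.301   0.1423]] f [1.5571 0.4472 0.2456]
t 11.41 tool bay [[-0.4902  0.4983]] f [-0.242   0.2055  0.0813]
```

View pics/c2.png

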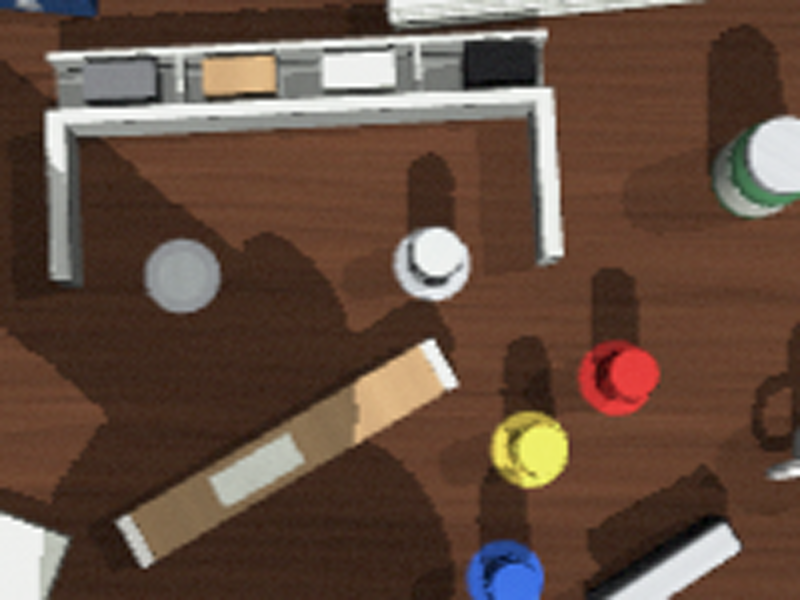

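The box is now at about 30°, with corners at (115,522), (148,568), (432,338) and (458,383) in the crop. I'll detect it by colour from now on.

```bash
cat >> h.py <<'E'
def box(im,near=None):
    """bay pose (centre, theta deg) of the box top from the top view: rays of the largest cardboard-coloured blob onto z=.045"""
    h=cv2.cvtColor(im,cv2.COLOR_BGR2HSV)
    m=cv2.inRange(h,(12,60,100),(24,130,255)); m[:147]=0
    m=cv2.morphologyEx(m,cv2.MORPH_CLOSE,np.ones((5,5),np.uint8)); m=cv2.morphologyEx(m,cv2.MORPH_OPEN,np.ones((3,3),np.uint8))
    cs=sorted(cv2.findContours(m,0,cv2.CHAIN_APPROX_NONE)[0],key=cv2.contourArea)[::-1][:2]
    cs=[c for c in cs if cv2.contourArea(c)>150]
    w=w2b(ray("top",np.vstack([c[:,0] for c in cs]),.045))
    (cx,cy),(a,b),ang=cv2.minAreaRect(np.float32(w)*1000)
    q=cv2.boxPoints(((cx,cy),(a,b),ang)); e=[q[1]-q[0],q[2]-q[1]]; L=max(e,key=np.linalg.norm)
    if L[1]<0: L=-L
    return np.array([cx,cy])/1000,np.degrees(np.arctan2(-L[0],L[1])),sorted([a,b])
def ends(c,th): d=nd(th)[1]; return c+.15*d,c-.15*d
E
python3 - <<'E'
from h import *
for i in(0,1): print(box(cv2.imread(f"pics/top{i}.png")))
q=w2b(ray("top",C([(115,522),(148,568),(432,338),(458,383)]),.045)); print(q.mean(0)); L=(q[0]+q[1]-q[2]-q[3]); print(np.degrees(np.arctan2(-L[0],L[1])))
E
```

```text
(array([-0.2448,  0.043 ]), np.float32(6.828899), [46.385108947753906, 273.80426025390625])
(array([-0.2787,  0.0233]), np.float32(27.96589), [46.50246047973633, 274.35968017578125])
[-0.2788  0.0221]
28.23378525177872
```

```bash
cat > s2.py <<'E'
from h import *
c=np.array([-.2788,.0225]); th=28.1; n,d=nd(th)
robot.set_gripper(.085)
approach(c-.05*n,th,.074)
st()
robot.line_to(P(c-.0335*n+.122*n,.074),vel=.07); st()
cv2.imwrite("pics/top2a.png",robot.grab_frame("top"))
try: print(box(cv2.imread("pics/top2a.png")))
except Exception as e: print(e)
t=w2b(robot.observe()["tool_pos"][:2])[0]; robot.line_to(P(t-.02*n,.074)); up(.2)
robot.move_pose([.3,.4,.25],rot(th)); robot.set_gripper(0); st()
im=robot.grab_frame("top"); cv2.imwrite("pics/top2.png",im); c,th,s=box(im); print(c,th,s)
n,d=nd(th); print("post offset",(np.array([-.1213,-.106])-c)@n)
E
python3 s2.py
```

```text
t 15.01 tool bay [[-0.3224 -0.001 ]] f [ 1.5401  0.3724 -0.0708]
t 17.13 tool bay [[-0.2008  0.0642]] f [-2.2616 -0.0192 -0.5682]
(array([-0.1275, -0.0089]), np.float32(29.021828), [49.25514221191406, 74.21263885498047])
t 20.32 tool bay [[-0.3963  0.3927]] f [-0.1241 -0.1283  0.4721]
[-0.1745  0.0794] 28.312773 [50.452354431152344, 274.09368896484375]
post offset -0.04108646019837169
```

```bash
cat > s3.py <<'E'
from h import *
c=np.array([-.1745,.0794]); th=28.3; n,d=nd(th)
robot.set_gripper(.06)
approach(c-.05*n-.0*d,th,.078,.15)
robot.line_to(P(c-.0335*n+.017*n,.078),vel=.07); st()
t=w2b(robot.observe()["tool_pos"][:2])[0]; robot.line_to(P(t-.02*n,.078)); up(.15)
c=c+.014*n
robot.set_gripper(.012)
approach(c+.18*d,th+90,.085,.15); st()
robot.line_to(P(c+.161*d-.112*d,.085),vel=.07); st()
t=w2b(robot.observe()["tool_pos"][:2])[0]; robot.line_to(P(t+.02*d,.085)); up(.15)
robot.move_pose([.35,.35,.2],rot(th)); st()
im=robot.grab_frame("top"); cv2.imwrite("pics/top3.png",im); c,th,s=box(im); print(c,th,s,ends(c,th))
cv2.imwrite("pics/c3.png",cv2.resize(im[115:265,165:365],None,fx=4,fy=4,interpolation=cv2.INTER_CUBIC))
n,d=nd(th); print("post offset",(np.array([-.1213,-.106])-c)@n)
E
python3 s3.py
```

```text
t 23.57 tool bay [[-0.1888  0.0717]] f [ 0.4138 -0.4685 -0.5524]
t 26.39 tool bay [[-0.2474  0.2441]] f [0.8709 0.0718 0.5937]
t 28.42 tool bay [[-0.1854  0.1292]] f [-0.2943  1.8934  2.2431]
t 30.87 tool bay [[-0.3492  0.3396]] f [ 0.2894 -0.9579 -0.3361]
[-0.1092 -0.0113] 28.742182 [53.212520599365234, 274.29315185546875] (array([-0.1814,  0.1202]), array([-0.0371, -0.1428]))
post offset -0.056107748444140265
```

View pics/c3.png

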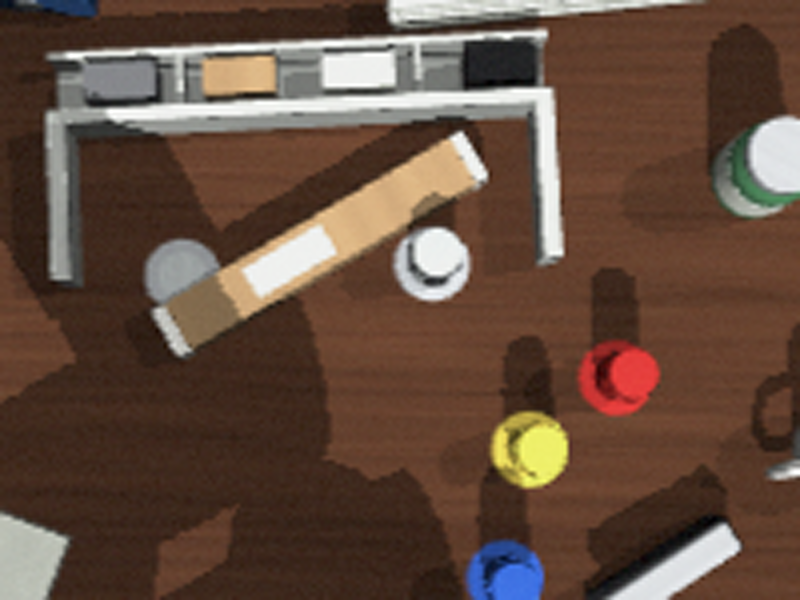

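The box end sits behind the post at 28.7° (right end at crop (470,158), post top at (438,250)), so the first milestone is met. Next is the swing.

```bash
cat > s4.py <<'E'
from h import *
c=np.array([-.1092,-.0113]); th=28.7; n,d=nd(th)
robot.set_gripper(0)
p=c+.115*d-.05*n
approach(p,th,.085,.15); st()
robot.line_to(P([-.070,p[1]+.03],.085),vel=.07,rotation=rot(10)); st()
t=w2b(robot.observe()["tool_pos"][:2])[0]; robot.line_to(P(t-[.03,0],.085)); up(.15)
robot.move_pose([.35,.35,.2],rot(0)); st()
im=robot.grab_frame("top"); cv2.imwrite("pics/top4.png",im); c,th,s=box(im); print(c,th,s,ends(c,th))
cv2.imwrite("pics/c4.png",cv2.resize(im[115:265,165:365],None,fx=4,fy=4,interpolation=cv2.INTER_CUBIC))
E
python3 s4.py
```

```text
t 32.86 tool bay [[-0.2085  0.0664]] f [1.4207 0.519  1.5035]
t 35.03 tool bay [[-0.0701  0.0955]] f [-0.7108 -0.5345 -0.1259]
t 37.12 tool bay [[-0.3486  0.3395]] f [ 0.353   0.6748 -0.4724]
[-0.0451 -0.008 ] -3.1081614 [52.88430404663086, 271.33740234375] (array([-0.037 ,  0.1417]), array([-0.0533, -0.1578]))
```

View pics/c4.png

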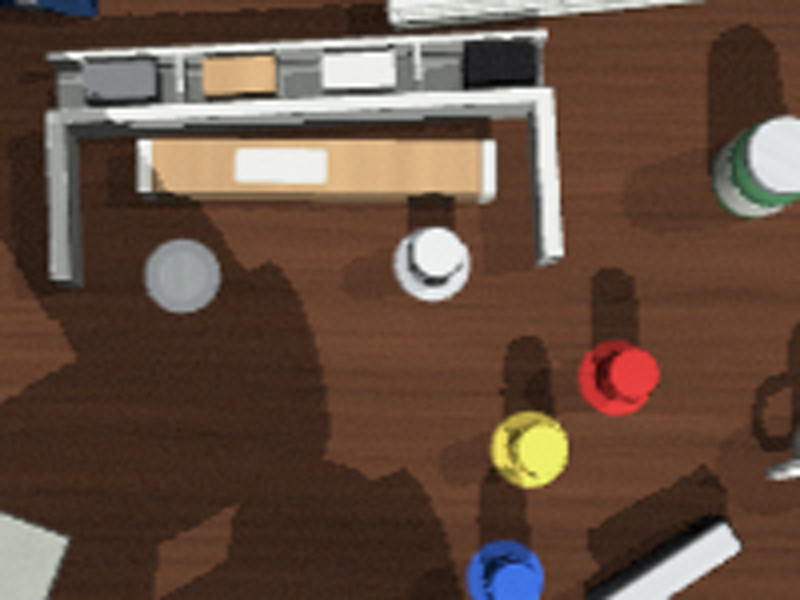

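The box lies inside the bay at −3°, with its right end a little further out. A square two-finger push will seat it.

```bash
cat > s5.py <<'E'
from h import *
robot.set_gripper(.085)
approach([-.1,-.003],0,.074,.15)
print(robot.line_to(P([-.048,-.003],.074),vel=.03,guard=12)); st()
t=w2b(robot.observe()["tool_pos"][:2])[0]; robot.line_to(P(t-[.04,0],.074)); up(.15)
robot.move_pose([.35,.35,.2],rot(0)); st()
im=robot.grab_frame("top"); cv2.imwrite("pics/top5.png",im); c,th,s=box(im); print(c,th,s,ends(c,th))
cv2.imwrite("pics/c5.png",cv2.resize(im[115:265,165:365],None,fx=4,fy=4,interpolation=cv2.INTER_CUBIC))
E
python3 s5.py
```

```text
True
t 41.46 tool bay [[-0.054 -0.003]] f [-0.0583 -0.2371 -0.6161]
t 43.9 tool bay [[-0.3486  0.3394]] f [0.0054 0.041  0.6945]
[-0.0328 -0.0087] -2.1543124 [43.980403900146484, 270.9808349609375] (array([-0.0271,  0.1412]), array([-0.0384, -0.1586]))
```

View pics/c5.png

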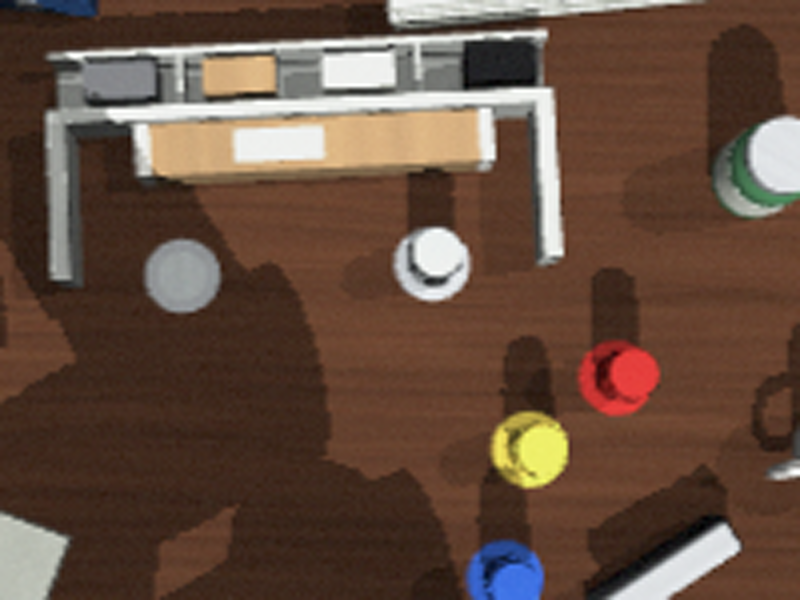

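The box now looks parallel to the wall. I'll check numerically from the top edges, since the visible front face biases the blob fit.

Run:
```python
from h import *
print("front",w2b(ray("top",C([(150,177),(480,163)]),.045)),"back",w2b(ray("top",C([(150,122),(480,108)]),.045)))
print("expected wall bottom/box front px at home",(proj("top",[[*b2w([-.045,.12]),.045],[*b2w([-.045,-.14]),.045]])-[165,115]+.5)*4-.5)
im=robot.grab_frame("side"); cv2.imwrite("pics/c6.png",cv2.resize(im[100:250,200:400],None,fx=4,fy=4,interpolation=cv2.INTER_CUBIC))
```

```text
front [[-0.0458  0.1299]
 [-0.0443 -0.1458]] back [[ 0.0008  0.1286]
 [ 0.0023 -0.1479]]
expected wall bottom/box front px at home [[161.8473 175.659 ]
 [473.1574 164.0463]]
```

View pics/c6.png

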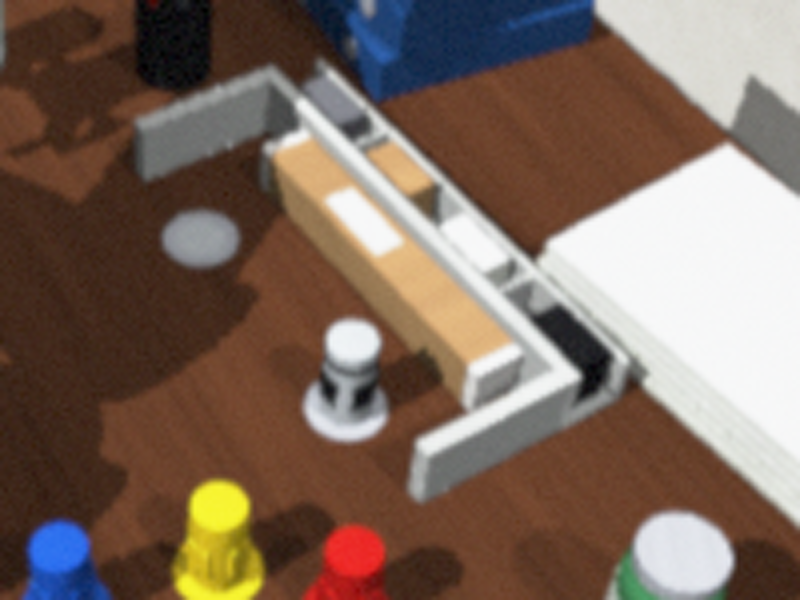

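The side view shows the box flat against the back wall along its whole length, from (270,150) to (520,355). The measured front face lies 44–46 mm from the wall, so it's home, and the hand is clear.

```bash
python3 -c "
from plant import robot
print(robot.job_done(), robot.observe()['time'])"
```

```text
the job is handed in; nothing more can be done
the job is handed in; nothing more can be done
```

The map box lies flat along the bay's back wall behind the post, with the hand clear; I handed the job in at about 44 s of the 61 s limit, and no verdict came back.

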